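# Clamp the hair-dryer holder to the vanity riser

## Task

Fasten the hair-dryer holder to the oak riser: with its lever standing up, screw the lever bolt in clockwise until its foot is snug on the rubber strip - firmly pressed, felt as a clear rise in the turning torque, but not overtightened - and only then fold the lever down flat until it is fully closed. Let go, and leave the other things on the vanity where they are.

Things in the scene. Friction and masses are not known exactly. Their poses are not given: they have to be found in the camera images.
- riser: Oak riser shelf fixed on the vanity: board 130 mm deep (x) x 360 mm wide (y) x 18 mm, its top face 65 mm above the vanity, on two end feet. Origin: centre of its footprint, at vanity level.
- strip_base (a point): On the riser board's top face, under the middle of a stiff, springy black rubber strip, 34 (x) x 170 (y) mm, that lies along the board's near (-x) edge. The strip stands 6 mm proud of the board, give or take 1.4 mm: this differs from time to time and is not measured.
- holder: Clamp-on hair-dryer holder, fixed: aluminium C-clamp, 34 mm wide, round the riser's near edge. Origin: on the upright axis of the lever bolt, level with the board's top. Its upper arm tops out 46 mm (boss 50 mm) above the origin and spans x -50 to +18 mm; a steel wire loop, 92 mm across, its top 24 mm above the origin, spans x -168 to -76 mm.
- foot (a point): Centre of the underside of the lever bolt's foot, a 26 mm disc on its lower end; it does not turn. The bolt's axis is vertical; turned clockwise seen from above it goes down, 10 mm per turn (1.6 mm per rad), and its foot meets the rubber strip after 0.7 to 2.5 rad of turning from the start. It stays where it is left.
- foot_rim (a point): A point beside the foot, 13 mm from its centre. How it feels: free, the bolt turns with a steady 0.2 to 0.3 N m. From the touch of the foot on, the press and the turning torque grow together, softly at first: to about 30 N after 0.6 rad, 60 N after 0.9, 100 N after 1.3; about 0.0017 N m per newton. Snug is 35 to 115 N: 0.06 to 0.2 N m above the free torque (aim at 0.12). More overtightens.
- lever (a joint): Fold angle of the lever on the bolt's head, rad: 0 = standing straight up (open), 1.571 = folded flat, level (closed, at its stop). It folds only towards the +x axis of pivot. Stiff: takes 0.2 N m (4 N at 50 mm from the pivot) and stays where it is left.
- pivot (a point): The lever's pivot in the bolt's head, on the bolt's axis, 78 mm above the holder's origin at the start; goes down and turns with the bolt. The head is sprung on the bolt: 0.33 rad of twist per N m, springing back when let go. z up; x = the way the lever folds; y = along the pivot pin. Two ears, 32 mm over all in y, reach 8 mm above the pivot; 8 to 18 mm below it is a collar 30 mm across.
- lever_tip (a point): Middle of the lever's free end, 75 mm from the pivot. The lever is a plain flat aluminium bar, 9 mm thick (x) and 22 mm wide (y), z along it towards the free end. Standing up, it can be pinched from above by its two flat faces (closing along x) to turn the bolt.
- perfume: Bystander: round amber glass perfume bottle with a twist cap, 72 mm across, 90 mm tall. Origin: centre of its underside.
- tray: Bystander: black silicone hair-tie tray, 90 x 120 x 18 mm. Origin: centre of its underside.
- dish: Bystander: white ceramic ring dish, 80 mm across, 22 mm high, standing on the riser board. Origin: centre of its underside.
- clipper: Bystander: aluminium nail clipper, 60 x 13 x 15 mm, lying on the riser board. Origin: centre of its underside.
- lotion: Bystander: white ceramic lotion jar with a metal lid, 72 mm across, 85 mm tall. Origin: centre of its underside.
- tumbler: Bystander: clear glass tumbler, 72 mm across, 95 mm tall. Origin: centre of its underside.
- comb: Bystander: flat black comb, 160 x 45 x 5 mm. Origin: centre of its underside.

How it is judged:
By the outcome, as a careful person would: the job done as asked, in the order asked, and still so for the second after the job is handed in, with the robot touching nothing.
It also fails if it takes over 64 s, if anything falls off the work surface, if the arm or the gripper's body presses on something with over 40 N, if the wrist force passes 120 N, or if a joint passes its speed limit or range.

## Robot

A 6-joint arm with a two-finger parallel gripper is mounted at the origin on the work surface. World frame = base frame: x ahead of the robot, y to its left, z up, the work surface at z = 0. Lengths are in m, angles in rad, forces in N, time in s.
With the tool pointing down it reaches from about 0.25 to 0.725 m from the base axis. Payload 9.7 kg.
Tool frame: the origin (TCP) lies at the very end of the fingers, on their centre line; the grasp point (between the pads) lies behind it (bot.grasp_offset is the z of the grasp point in the tool frame, in m); z points along the fingers, y is the line along which they close (so a half turn about z gives the same grasp; the last joint's range is limited). The gripper opens to 85 mm and grips with 20 to 120 N. Pads are 22 mm wide; open, the fingers measure 114 mm over their backs; the gripper's body (76 mm by 85 mm) begins 54 mm behind the grasp point. The pads swing forward as they close: fully open they stand 13 mm farther back than shut.
Start: joints at [-1.312, 0.087, 0.176, 1.66, 0, 1.571], TCP at [0.141, -0.532, 0.231] pointing down, gripper open.
Joint ranges: [-3.13, 3.13], [-0.85, 1.81], [-1.15, 1.24], [-2.2, 2.28], [-1.44, 1.52], [-3.14, 3.14]. Speed limits (rad/s): [2.22, 2.22, 2.57, 3.14, 3.14, 3.14].

## Interface

Orientations are given as [roll, pitch, yaw] about the fixed x, y, z axes, in that order (R = Rz(yaw) Ry(pitch) Rx(roll)).
In Python, from workcell import bot gives the robot as it stands.
- The arm moves only by the tool send_rows, never from a script. Its argument "targets" is a list of rows, each an object of numbers: "grip": the gripper's target within -1 to 1 (shut at 1, half-way at 0, fully open at -1); "dx", "dy", "dz": the shift along the world's x, y, z in m; "roll": the turn about the world's z in rad. A call has 1 to 8 rows; each row shifts and turns the commanded pose from where the row before left it; what a row does not reach is not made up. A row lasts 1/10 s, in which the tool goes at most 50 mm and 8.59 degrees, less where a joint would pass 70% of its speed; a pose out of reach is approached as far as the arm can. A call is refused whole if a number of a shift passes 0.05 or a number of a turn 0.15, either way. A call with a gripper value outside its range is refused whole. The fingers move at their own pace and stop on an object; "squeeze" is the grip in N (left out, the last holds). Time passes only in rows, so rows that do not move let the fingers close. It gives the time, the measured TCP pose, the force, the opening and the grip force at its end, in the units of the state.
- bot.state(): the state, without advancing time (a new reading comes with each control period).
- bot.capture(name): name is "scene" or "top" or "wrist"; returns (picture, depth): 384x512x3 uint8, red, green, blue; 384x512 float32, m along the optical axis (not along the pixel's ray), 0 where there is no reading.
- bot.camera_params(name): a dict with "fx", "fy", "cx", "cy" (pixels), "D" ([k1, k2, p1, p2, k3] as OpenCV has them; the pictures are not rectified), "position" and "attitude" of the camera in the world. Camera axes: x right, y down, z forward; pixel columns grow to the right and rows downward; lengths in m; the calibration is good to about 2 mm. A picture is of the moment at which its call begins: read the wrist's pose just before it. camera_params takes no time and is no camera call; for the wrist camera it gives the pose at the moment of the call.
- bot.close_job(): hands the job in; it is judged then, once.
Trained networks look in the newest picture that a camera, given by its name, has taken for a name from the list of things; names that differ only in an ending like _2 or _b are one class to them, and where a whole thing is asked for, a point or a joint stands for the part that bears it (a point fixed in the world has none). Each returns a list of dicts, best first, with "confidence" (0 to 1); they miss things now and then, are a little off and sometimes report something else, mostly with a low value. They report only what shows in the picture. A call takes as long as a camera call.
- bot.boxes_of(camera, thing): "box" ([centre column, centre row, width, height] in pixels, round what is visible of it).
- bot.outline_of(camera, thing): "region" (384x512 bool, what is visible of it) and "box" ([centre column, centre row, width, height] in pixels, round what is visible of it).
- bot.mark_of(camera, thing): "point" ([row, column] in pixels: a listed point, or the origin of a listed thing).
The state is a dict: "t": time; "qpos": joint angles; "qvel": joint speeds; "tau": joint torques, N m; "tcp_pos": TCP position; "tcp_rot": TCP orientation; "ft_force": force on the tool from outside, world axes, zero at the start; "torque": the same for the moment, N m; "width": finger opening in m; "gripper_force": force on a finger pad.
Only numpy, scipy, OpenCV 4.12 (cv2) and the standard library are available. Lean on these libraries where they do the work, as an engineer would, in place of code of your own. Each camera call takes 0.05 s, during which the arm holds its last target. There are 200 camera calls.

## Working session

There is one attempt and no reset: what is moved stays moved. The work goes in short steps, Python scripts to look and compute and a tool call to move; the robot and the scene stay as the last step left them, time stands still between calls to the robot, and variables do not carry over. Pictures are saved under pics/ and viewed, at most 10 in all, crops included, and the job is handed in when it is done.

Besides the shell and the picture viewer there is one more tool, called after "Request:" by a JSON object that holds its "method" and its "body", one argument or row to a line. send_rows: Moves the arm, as the interface text tells. Its arguments: {"type":"object","properties":{"targets":{"type":"array","items":{"type":"object","properties":{"grip":{"type":"number"},"dx":{"type":"number"},"dy":{"type":"number"},"dz":{"type":"number"},"roll":{"type":"number"}}}},"squeeze":{"type":"number"}},"required":["targets"]}

```bash
mkdir -p pics
cat > h.py <<'E'
import numpy as np, cv2
from scipy.spatial.transform import Rotation as R
from workcell import bot
def cam(n):
    p=bot.camera_params(n); K=np.array([[p['fx'],0,p['cx']],[0,p['fy'],p['cy']],[0,0,1.]])
    a=np.array(p['attitude'],float); M=a if a.shape==(3,3) else R.from_euler('xyz',a).as_matrix()
    return K,np.array(p['D'],float),np.array(p['position'],float),M
def px2w(n,rc,depth=None,z=None):
    K,D,P,M=cam(n); u=cv2.undistortPoints(np.array([[[rc[1],rc[0]]]],float),K,D)[0,0]
    d=M@np.array([u[0],u[1],1.])
    s=depth if depth is not None else (z-P[2])/d[2]
    return P+s*d
def cloud(n,dep,mask):
    K,D,P,M=cam(n); r,c=np.nonzero(mask&(dep>0))
    u=cv2.undistortPoints(np.stack([c,r],1).astype(float)[:,None],K,D)[:,0]
    return P+(np.c_[u,np.ones(len(u))]*dep[r,c][:,None])@M.T
E
python3 - <<'E'
from h import *
print(bot.state(), bot.grasp_offset)
ims=[]
for n in('scene','top'):
    p=bot.camera_params(n); print(n,p)
    im,d=bot.capture(n); ims.append(im)
    for t in('riser','holder','lever_tip','pivot','foot','perfume','tray','dish','clipper','lotion','tumbler','comb'):
        try:
            m=bot.mark_of(n,t)[:1]
            for q in m:
                r,c=map(int,q['point']); print(n,t,q['point'],round(q['confidence'],2), px2w(n,q['point'],depth=d[min(max(r,0),383),min(max(c,0),511)]).round(3))
        except Exception as e: print(t,e)
    o=bot.outline_of(n,'lever')
    if o:
        q=cloud(n,d,o[0]['region']); print('lever',o[0]['box'],o[0]['confidence'],np.percentile(q,[2,50,98],axis=0).round(3))
cv2.imwrite('pics/a.png',cv2.resize(np.vstack(ims)[:,:,::-1],(400,600)))
cv2.imwrite('pics/s.png',cv2.resize(ims[0][:,:,::-1],(800,600)))
cv2.imwrite('pics/t.png',cv2.resize(ims[1][:,:,::-1],(800,600)))
E
```

```text
{'t': 0.0, 'qpos': array([-1.31199104e+00,  8.74786445e-02,  1.75087829e-01,  1.65980300e+00,
       -2.04771387e-05,  1.57081587e+00]), 'qvel': array([-0.00073511, -0.00026375,  0.00063711,  0.00087973, -0.00096093,
       -0.00113273]), 'tau': array([-1.98993410e-03, -5.20390499e+01,  4.64804614e+01,  1.61943171e-02,
       -6.88746945e-05,  1.19873800e-05]), 'tcp_pos': array([ 0.14069075, -0.53144732,  0.23054911]), 'tcp_rot': array([-3.14019517e+00,  2.05044303e-05,  2.58785771e-01]), 'ft_force': array([ 0.39554677,  0.35779537, -0.05574238]), 'torque': array([-0.03122853,  0.02774925, -0.02193763]), 'gripper_force': 0.0, 'width': 0.08558408151914063} -0.0187
scene {'fx': 484.1349225010087, 'fy': 484.1349225010087, 'cx': 250.73734237981446, 'cy': 192.43555130238738, 'D': array([0.06748842, 0.        , 0.        , 0.        , 0.        ]), 'position': array([1.20744599, 0.19636439, 0.97940261]), 'attitude': array([-2.45837927, -0.01677873,  1.83924705])}
scene riser [230.0, 241.5] 0.68 [0.599 0.023 0.065]
scene holder [233.5, 189.3] 0.75 [ 0.648 -0.084  0.078]
scene lever_tip [193
[... 898 characters left out ...]
593,  0.0155443 , -1.58575595])}
top riser [192.0, 265.4] 0.84 [0.508 0.017 0.212]
top holder [202.7, 264.4] 0.87 [0.493 0.019 0.131]
top lever_tip [193.1, 266.9] 0.36 [0.504 0.013 0.22 ]
top pivot [191.2, 268.1] 0.53 [0.509 0.01  0.219]
top perfume [233.5, 201.8] 0.66 [0.414 0.212 0.055]
top tray [261.6, 245.9] 0.69 [0.328 0.08  0.002]
top dish [205.9, 222.9] 0.92 [0.496 0.146 0.071]
top clipper [162.0, 300.7] 0.42 [ 0.628 -0.096  0.078]
top lotion [156.1, 335.4] 0.73 [ 0.644 -0.204  0.083]
top tumbler [161.8, 230.3] 0.58 [0.656 0.129 0.001]
top comb [206.2, 336.8] 0.89 [ 0.499 -0.214  0.007]
lever [266.3, 195.2, 6.4, 9.7] 0.49 [[0.496 0.006 0.143]
 [0.504 0.013 0.213]
 [0.518 0.018 0.22 ]]
```

View pics/s.png

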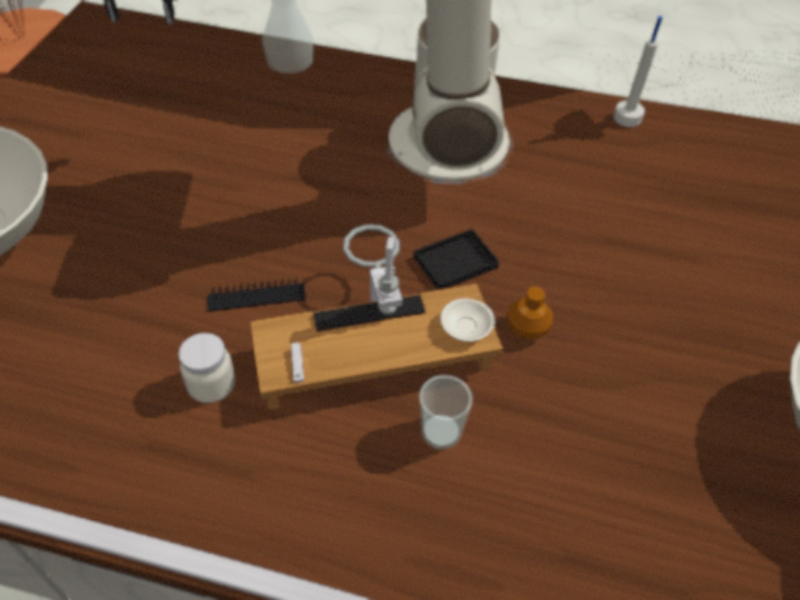

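View pics/t.png

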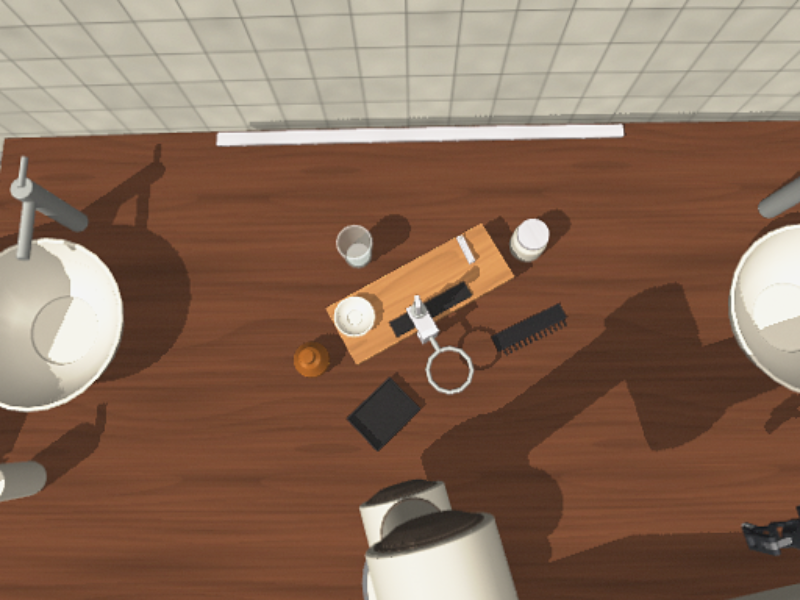

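The scene view shows the holder with its lever upright at about (390,270), and the top view shows it at (418,310). The riser is yawed about 0.5 rad. I'll move above it for a close look.

Request:
{"method": "send_rows", "body": {
  "targets": [
    {"dx":0.02,"dy":0.04,"dz":0.02},
    {"dx":0.02,"dy":0.04,"dz":0.02},
    {"dx":0.02,"dy":0.04,"dz":0.02},
    {"dx":0.02,"dy":0.04,"dz":0.02},
    {"dx":0.02,"dy":0.04,"dz":0.02},
    {"dx":0.02,"dy":0.04},
    {"dx":0.02,"dy":0.04},
    {"dx":0.02,"dy":0.04}
  ]
}}

```text
invalid input
```

Request:
{"method": "send_rows", "body": {
  "targets": [
    {"dx":0.03,"dy":0.035},
    {"dx":0.03,"dy":0.035},
    {"dx":0.03,"dy":0.035},
    {"dx":0.03,"dy":0.035},
    {"dx":0.03,"dy":0.035},
    {"dx":0.03,"dy":0.035},
    {},
    {}
  ]
}}

```text
invalid input
```

```bash
cat > look.py <<'E'
import sys
from h import *
s=bot.state(); print(s['t'],s['tcp_pos'],s['tcp_rot'],s['qpos'].round(2),s['torque'].round(3))
print(bot.camera_params('wrist')['position'],bot.camera_params('wrist')['attitude'])
im,d=bot.capture('wrist'); np.save('d.npy',d)
for t in('lever_tip','pivot','holder','foot'):
    for q in bot.mark_of('wrist',t)[:1]:
        r,c=map(int,q['point']); print(t,q['point'],round(q['confidence'],2),px2w('wrist',q['point'],depth=d[min(max(r,0),383),min(max(c,0),511)]).round(4))
q=cloud('wrist',d,d>0)
m=(q[:,2]>.19)&(q[:,2]<.235)&(np.hypot(q[:,0]-.51,q[:,1]-.013)<.04)
if m.sum()>20:
    p=q[m]; t=p[p[:,2]>np.percentile(p[:,2],90)-.006]
    (c,sz,a)=cv2.minAreaRect(t[:,:2].astype(np.float32)*1000); print('top rect mm',c,sz,a,'z',np.median(t[:,2]),len(t)); 
cv2.imwrite('pics/'+sys.argv[1]+'.png',cv2.resize(im[:,:,::-1],(800,600)))
E
python3 look.py w1
```

```text
1.4 [ 0.14077432 -0.53168218  0.23128548] [ 3.14158553e+00 -9.02520023e-06  2.58805960e-01] [-1.31  0.09  0.18  1.66  0.    1.57] [-0.02  -0.03  -0.013]
[ 0.20588053 -0.51412039  0.37331155] [ 2.87354801e+00  7.51879491e-05 -1.31210031e+00]
```

View pics/w1.png

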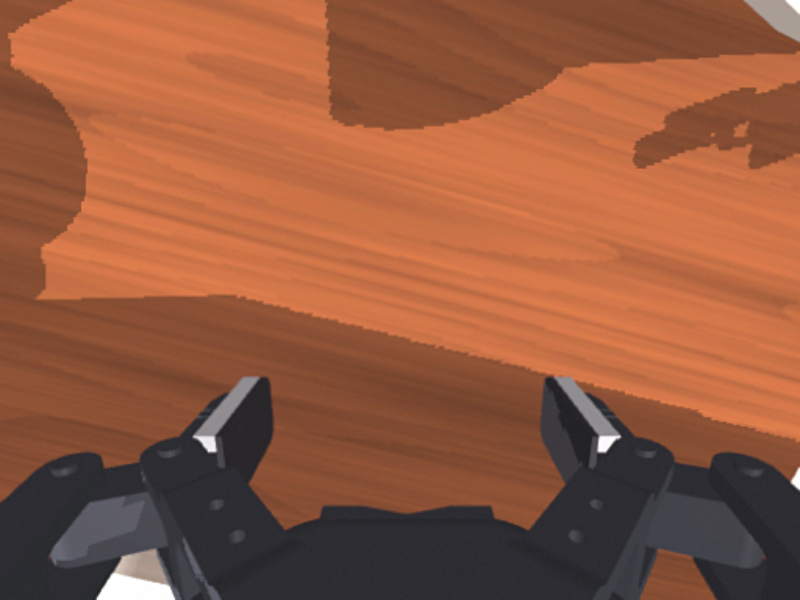

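The wrist view shows only the bare vanity, with the fingers at (230,430) and (580,430). Both moves were refused, so I'll give every field in each row.

Request:
{"method": "send_rows", "body": {
  "targets": [
    {"dx":0.02,"dy":0.04,"dz":0.02,"roll":0,"grip":-1},
    {"dx":0.02,"dy":0.04,"dz":0.02,"roll":0,"grip":-1},
    {"dx":0.02,"dy":0.04,"dz":0.02,"roll":0,"grip":-1},
    {"dx":0.02,"dy":0.04,"dz":0.02,"roll":0,"grip":-1},
    {"dx":0.02,"dy":0.04,"dz":0.02,"roll":0,"grip":-1},
    {"dx":0.02,"dy":0.04,"dz":0,"roll":0,"grip":-1},
    {"dx":0.02,"dy":0.04,"dz":0,"roll":0,"grip":-1},
    {"dx":0.02,"dy":0.04,"dz":0,"roll":0,"grip":-1}
  ]
}}

```text
t: 2.45
tcp_pos: [0.3011, -0.2101, 0.3316]
tcp_rot: [3.141, -0.001, 0.258]
ft_force: [-0.0, -0.0, -0.4]
width: 0.0854
gripper_force: 0.0
```

Request:
{"method": "send_rows", "body": {
  "targets": [
    {"dx":0.025,"dy":0.035,"dz":0,"roll":0,"grip":-1},
    {"dx":0.025,"dy":0.035,"dz":0,"roll":0,"grip":-1},
    {"dx":0.025,"dy":0.035,"dz":0,"roll":0,"grip":-1},
    {"dx":0.025,"dy":0.035,"dz":0,"roll":0,"grip":-1},
    {"dx":0.025,"dy":0.035,"dz":0,"roll":0,"grip":-1},
    {"dx":0.025,"dy":0.03,"dz":0,"roll":0,"grip":-1},
    {"dx":0,"dy":0,"dz":0,"roll":0,"grip":-1}
  ]
}}

```text
t: 3.15
tcp_pos: [0.4527, -0.0037, 0.33]
tcp_rot: [-3.141, 0.001, 0.263]
ft_force: [-0.2, -0.0, -0.0]
width: 0.0854
gripper_force: 0.0
```

```bash
python3 look.py w2
```

```text
3.15 [ 0.45268225 -0.00367375  0.33004744] [-3.14055314e+00  1.13760964e-03  2.62738923e-01] [-0.01 -0.08  0.2   1.86  0.    2.87] [-0.009  0.027  0.061]
[0.5179365  0.01404111 0.4719955 ] [ 2.87240097e+00  1.09555776e-03 -1.30816542e+00]
lever_tip [129.0, 253.8] 0.76 [0.5056 0.0144 0.2181]
pivot [130.5, 258.7] 0.94 [0.5051 0.0092 0.2177]
holder [125.2, 256.4] 0.62 [0.5088 0.0118 0.2185]
top rect mm (504.0772705078125, 11.642004013061523) (21.874147415161133, 9.067034721374512) 6.88648796081543 z 0.21889916470181317 268
```

View pics/w2.png

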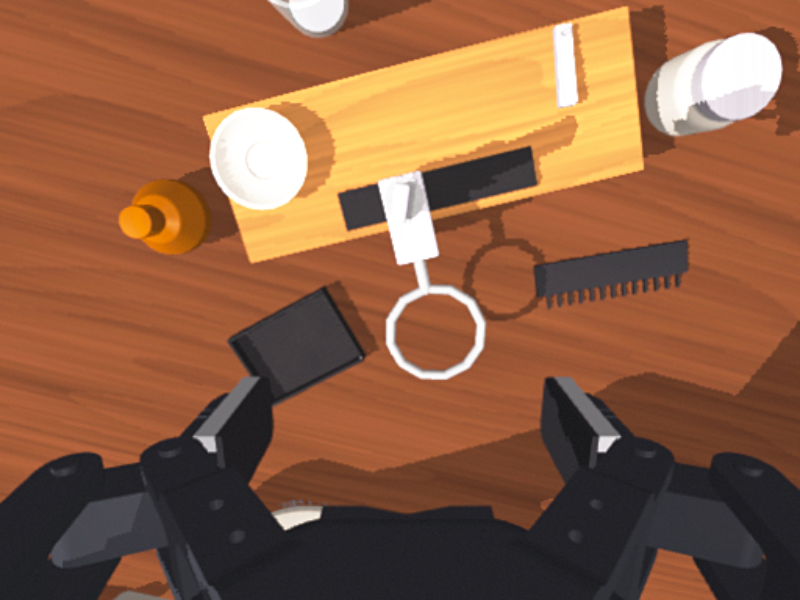

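The wrist view shows the lever top at about (405,195). Its width runs roughly along world x, so it folds along ±y. I'll turn the wrist to ψ≈3.26, which leaves clockwise travel in hand, and centre over the lever.

Request:
{"method": "send_rows", "body": {
  "targets": [
    {"dx":0.007,"dy":0.002,"dz":0,"roll":0.15,"grip":-1},
    {"dx":0.007,"dy":0.002,"dz":0,"roll":0.15,"grip":-1},
    {"dx":0.007,"dy":0.002,"dz":0,"roll":0.15,"grip":-1},
    {"dx":0.007,"dy":0.002,"dz":0,"roll":0.15,"grip":-1},
    {"dx":0.007,"dy":0.002,"dz":0,"roll":0.15,"grip":-1},
    {"dx":0.007,"dy":0.002,"dz":0,"roll":0.15,"grip":-1},
    {"dx":0.007,"dy":0.002,"dz":0,"roll":0.15,"grip":-1},
    {"dx":0.002,"dy":0.001,"dz":0,"roll":0.15,"grip":-1}
  ]
}}

```text
t: 4.2
tcp_pos: [0.5018, 0.0073, 0.3315]
tcp_rot: [3.141, -0.0, 1.463]
ft_force: [-0.8, 0.2, 0.4]
width: 0.0856
gripper_force: 0.0
```

Request:
{"method": "send_rows", "body": {
  "targets": [
    {"dx":0,"dy":0,"dz":0,"roll":0.15,"grip":-1},
    {"dx":0,"dy":0,"dz":0,"roll":0.15,"grip":-1},
    {"dx":0,"dy":0,"dz":0,"roll":0.15,"grip":-1},
    {"dx":0,"dy":0,"dz":0,"roll":0.15,"grip":-1},
    {"dx":0,"dy":0,"dz":0,"roll":0.15,"grip":-1},
    {"dx":0,"dy":0,"dz":0,"roll":0.15,"grip":-1},
    {"dx":0,"dy":0,"dz":0,"roll":0.15,"grip":-1},
    {"dx":0,"dy":0,"dz":0,"roll":0.15,"grip":-1}
  ]
}}

```text
t: 5.0
tcp_pos: [0.5013, 0.0072, 0.3318]
tcp_rot: [3.141, 0.001, 2.663]
ft_force: [-0.6, 0.0, 0.3]
width: 0.0853
gripper_force: 0.0
```

Request:
{"method": "send_rows", "body": {
  "targets": [
    {"dx":0,"dy":0,"dz":-0.015,"roll":0.15,"grip":-1},
    {"dx":0,"dy":0,"dz":-0.015,"roll":0.15,"grip":-1},
    {"dx":0,"dy":0,"dz":-0.015,"roll":0.15,"grip":-1},
    {"dx":0,"dy":0,"dz":-0.015,"roll":0.15,"grip":-1},
    {"dx":0,"dy":0,"dz":0,"roll":0,"grip":-1},
    {"dx":0,"dy":0,"dz":0,"roll":0,"grip":-1}
  ]
}}

```text
t: 5.6
tcp_pos: [0.5014, 0.0076, 0.272]
tcp_rot: [-3.141, 0.0, -3.03]
ft_force: [-0.4, -0.4, 0.9]
width: 0.0854
gripper_force: 0.0
```

```bash
python3 look.py w3
```

```text
5.6 [0.50138525 0.00759426 0.27199521] [-3.14149910e+00  4.84612259e-04 -3.03015024e+00] [ 0.02 -0.01  0.16  1.74 -0.   -0.1 ] [-0.02  -0.03   0.002]
[0.43577922 0.00068122 0.41400085] [2.87564068e+00 2.05979426e-04 1.68213770e+00]
lever_tip [224.3, 272.5] 0.7 [0.509  0.0183 0.2174]
pivot [195.9, 266.0] 0.85 [0.4976 0.0129 0.1826]
holder [178.1, 262.6] 0.62 [0.4938 0.0102 0.1286]
foot [267.7, 328.0] 0.54 [0.6268 0.1194 0.0489]
top rect mm (507.27197265625, 15.851059913635254) (21.861114501953125, 8.821187019348145) 6.750478744506836 z 0.21698633788135036 367
```

View pics/w3.png

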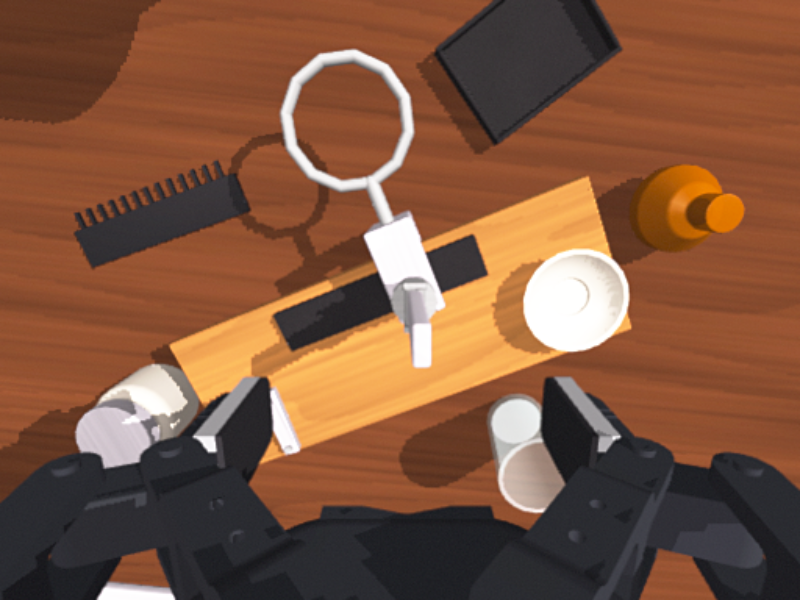

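The lever top is at (422,365). The two opposite views average to (0.5057, 0.0137), which is where I'll descend.

Request:
{"method": "send_rows", "body": {
  "targets": [
    {"dx":0.004,"dy":0.006,"dz":-0.02,"roll":0,"grip":-1},
    {"dx":0,"dy":0,"dz":-0.02,"roll":0,"grip":-1},
    {"dx":0,"dy":0,"dz":-0.02,"roll":0,"grip":-1},
    {"dx":0,"dy":0,"dz":-0.02,"roll":0,"grip":-1},
    {"dx":0,"dy":0,"dz":-0.017,"roll":0,"grip":-1},
    {"dx":0,"dy":0,"dz":0,"roll":0,"grip":0},
    {"dx":0,"dy":0,"dz":0,"roll":0,"grip":0.4},
    {"dx":0,"dy":0,"dz":0,"roll":0,"grip":0.5}
  ],
  "squeeze": 20
}}

```text
t: 6.65
tcp_pos: [0.5063, 0.0143, 0.1756]
tcp_rot: [-3.141, 0.002, -3.025]
ft_force: [0.7, 0.6, -0.0]
width: 0.044
gripper_force: 0.0
```

```bash
python3 look.py w4
```

```text
6.65 [0.50625157 0.01434901 0.17561537] [-3.14146709e+00  1.66939033e-03 -3.02468644e+00] [ 0.03 -0.03 -0.05  1.55  0.   -0.09] [ 0.008 -0.018 -0.03 ]
[0.44052933 0.0070719  0.31752946] [2.87449546e+00 2.66530120e-04 1.68760308e+00]
lever_tip [292.7, 260.4] 0.69 [0.5065 0.0149 0.2176]
pivot [223.8, 256.1] 0.64 [0.4966 0.0115 0.1673]
holder [195.2, 254.8] 0.66 [0.4951 0.0096 0.112 ]
top rect mm (503.9054870605469, 12.128948211669922) (21.910564422607422, 79.89240264892578) 8.431280136108398 z 0.22992028465703573 2043
```

View pics/w4.png

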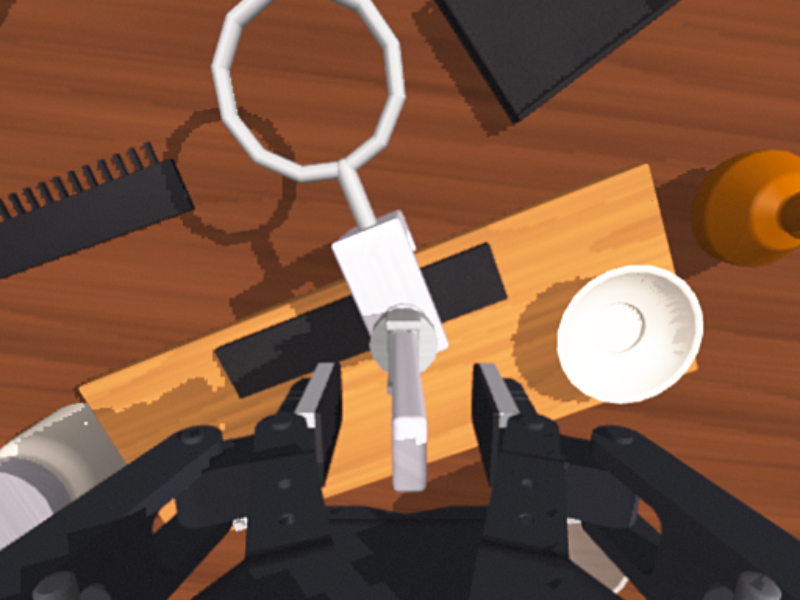

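The lever at (408,440) sits centred between the pads at 335 and 475. Closing now.

Request:
{"method": "send_rows", "body": {
  "targets": [
    {"dx":0,"dy":0,"dz":0,"roll":0,"grip":0.7},
    {"dx":0,"dy":0,"dz":0,"roll":0,"grip":1},
    {"dx":0,"dy":0,"dz":0,"roll":0,"grip":1},
    {"dx":0,"dy":0,"dz":0,"roll":0,"grip":1},
    {"dx":0,"dy":0,"dz":0,"roll":0,"grip":1},
    {"dx":0,"dy":0,"dz":0,"roll":0,"grip":1}
  ],
  "squeeze": 25
}}

```text
t: 7.5
tcp_pos: [0.5058, 0.0141, 0.1745]
tcp_rot: [-3.141, 0.0, -3.025]
ft_force: [0.9, -3.3, 2.4]
width: 0.0086
gripper_force: 29.9
```

```bash
python3 -c "
from h import *
s=bot.state();print(s)"
```

```text
{'t': 7.5, 'qpos': array([ 2.81487345e-02, -3.23953190e-02, -5.59382120e-02,  1.54691219e+00,
       -4.16742943e-04, -8.88733057e-02]), 'qvel': array([ 0.00025612, -0.00096755, -0.00087545, -0.00132164,  0.00095743,
       -0.00161576]), 'tau': array([ 1.67958084e+00, -4.35683191e+01,  4.55408657e+01,  4.06725041e-02,
        1.16988234e+00,  1.26219212e-02]), 'tcp_pos': array([0.50584852, 0.01412394, 0.1744567 ]), 'tcp_rot': array([-3.14114727e+00,  3.02904811e-04, -3.02457062e+00]), 'ft_force': array([ 0.86124916, -3.31085097,  2.36205853]), 'torque': array([-0.90795492, -0.07103655,  0.05483987]), 'gripper_force': 29.91371601819992, 'width': 0.008648941621872085}
```

Request:
{"method": "send_rows", "body": {
  "targets": [
    {"dx":0,"dy":0,"dz":0,"roll":-0.1,"grip":1},
    {"dx":0,"dy":0,"dz":0,"roll":-0.1,"grip":1},
    {"dx":0,"dy":0,"dz":0,"roll":-0.1,"grip":1},
    {"dx":0,"dy":0,"dz":-0.0006,"roll":-0.1,"grip":1}
  ],
  "squeeze": 40
}}

```text
t: 7.9
tcp_pos: [0.506, 0.0142, 0.1739]
tcp_rot: [3.142, 0.001, 2.855]
ft_force: [-0.2, -3.1, 5.3]
width: 0.0086
gripper_force: 41.7
```

```bash
cat > st.py <<'E'
from h import *
s=bot.state();print(s['t'],'psi',s['tcp_rot'].round(4),'p',s['tcp_pos'].round(4),'F',s['ft_force'].round(2),'T',s['torque'].round(3),s['gripper_force'],s['width'],s['qpos'][5].round(3),s['tau'][5].round(3))
E
python3 st.py
```

```text
7.9 psi [3.1416e+00 8.0000e-04 2.8550e+00] p [0.506  0.0142 0.1739] F [-0.24 -3.09  5.25] T [-0.793 -0.171  0.237] 41.69705808162689 0.008599200322562338 0.315 -1.366
```

Request:
{"method": "send_rows", "body": {
  "targets": [
    {"dx":0,"dy":-0.0005,"dz":0,"roll":-0.1,"grip":1},
    {"dx":0,"dy":0,"dz":0,"roll":-0.1,"grip":1},
    {"dx":0,"dy":0,"dz":-0.0005,"roll":-0.1,"grip":1}
  ]
}}

```text
t: 8.2
tcp_pos: [0.5062, 0.014, 0.1735]
tcp_rot: [3.141, 0.001, 2.555]
ft_force: [1.1, -1.7, 4.7]
width: 0.0083
gripper_force: 41.6
```

```bash
cat > st.py <<'E'
from h import *
A=[]
for i in range(4):
    if i: bot.capture('wrist')
    s=bot.state(); A.append(np.r_[s['torque'],s['ft_force'],s['tau'][5]])
print(s['t'],'psi',s['tcp_rot'][2].round(4),'p',s['tcp_pos'].round(4),s['gripper_force'],s['width'],s['qpos'][5].round(3))
print('Tz',np.array(A)[:,2].round(3),'mean',np.mean(A,0).round(3))
E
python3 st.py
```

```text
8.35 psi 2.5613 p [0.5061 0.014  0.1734] 41.5781968832016 0.008563494626917946 0.608
Tz [0.278 0.204 0.237 0.227] mean [-0.377 -0.394  0.237  1.331 -1.116  3.619  0.101]
```

Request:
{"method": "send_rows", "body": {
  "targets": [
    {"dx":0,"dy":0,"dz":0,"roll":-0.1,"grip":1},
    {"dx":0,"dy":0,"dz":0,"roll":-0.1,"grip":1},
    {"dx":0,"dy":0,"dz":-0.0005,"roll":-0.1,"grip":1}
  ]
}}

```text
t: 8.65
tcp_pos: [0.5062, 0.014, 0.1731]
tcp_rot: [3.14, 0.001, 2.258]
ft_force: [2.6, -0.7, 6.7]
width: 0.0087
gripper_force: 42.0
```

```bash
python3 st.py
```

```text
8.8 psi 2.2622 p [0.5062 0.014  0.1731] 41.79651618003845 0.008530501685201862 0.907
Tz [0.264 0.28  0.239 0.265] mean [-0.307 -0.659  0.262  2.295 -1.231  4.448  0.094]
```

Request:
{"method": "send_rows", "body": {
  "targets": [
    {"dx":0,"dy":0,"dz":0,"roll":-0.1,"grip":1},
    {"dx":0,"dy":0,"dz":0,"roll":-0.1,"grip":1},
    {"dx":0,"dy":0,"dz":-0.0005,"roll":-0.1,"grip":1}
  ]
}}

```text
t: 9.1
tcp_pos: [0.5063, 0.0139, 0.1727]
tcp_rot: [3.14, 0.0, 1.959]
ft_force: [2.3, -2.9, 8.6]
width: 0.0089
gripper_force: 42.3
```

```bash
python3 st.py
```

```text
9.25 psi 1.962 p [0.5063 0.0139 0.1728] 41.93405091762543 0.008084729053819009 1.207
Tz [0.295 0.297 0.295 0.266] mean [-0.397 -0.79   0.288  2.63  -1.901  6.297  0.107]
```

Request:
{"method": "send_rows", "body": {
  "targets": [
    {"dx":0,"dy":0,"dz":0,"roll":-0.1,"grip":1},
    {"dx":0,"dy":0,"dz":0,"roll":-0.1,"grip":1}
  ]
}}

```text
t: 9.45
tcp_pos: [0.5063, 0.0139, 0.1726]
tcp_rot: [3.14, 0.0, 1.759]
ft_force: [3.8, -1.9, 3.1]
width: 0.0087
gripper_force: 41.8
```

```bash
python3 st.py; python3 st.py
```

```text
9.6 psi 1.7635 p [0.5063 0.0139 0.1726] 41.967501640319824 0.008469098198133865 1.405
Tz [0.335 0.28  0.29  0.298] mean [-0.472 -1.025  0.301  3.406 -1.65   4.498  0.108]
9.75 psi 1.7641 p [0.5062 0.0138 0.1726] 41.97904944419861 0.008150115234910084 1.405
Tz [0.298 0.279 0.287 0.255] mean [-0.481 -1.063  0.28   3.398 -1.04   5.392  0.458]
```

Request:
{"method": "send_rows", "body": {
  "targets": [
    {"dx":0.0008,"dy":0,"dz":0,"roll":-0.1,"grip":1},
    {"dx":0,"dy":-0.0003,"dz":0,"roll":-0.1,"grip":1}
  ]
}}

```text
t: 9.95
tcp_pos: [0.5067, 0.0136, 0.1725]
tcp_rot: [3.141, -0.0, 1.56]
ft_force: [2.3, -1.5, 5.1]
width: 0.0082
gripper_force: 42.1
```

```bash
python3 st.py; python3 st.py
```

```text
10.1 psi 1.5634 p [0.5067 0.0136 0.1725] 41.9774329662323 0.00819661963085258 1.605
Tz [0.358 0.383 0.321 0.279] mean [-0.334 -0.658  0.335  2.197 -0.981  5.454  0.109]
10.25 psi 1.5642 p [0.5066 0.0136 0.1724] 41.971914768218994 0.008727024505699585 1.604
Tz [0.279 0.257 0.34  0.299] mean [-0.336 -0.639  0.294  2.089 -0.804  5.123  0.46 ]
```

Request:
{"method": "send_rows", "body": {
  "targets": [
    {"dx":0.0004,"dy":0,"dz":0,"roll":-0.1,"grip":1},
    {"dx":0,"dy":-0.0002,"dz":0,"roll":-0.1,"grip":1}
  ]
}}

```text
t: 10.45
tcp_pos: [0.5069, 0.0134, 0.1723]
tcp_rot: [-3.141, -0.0, 1.36]
ft_force: [1.6, 0.1, 3.7]
width: 0.0088
gripper_force: 42.1
```

```bash
sed -i 's/range(4)/range(10)/' st.py; python3 st.py
```

```text
10.9 psi 1.3655 p [0.5069 0.0134 0.1723] 41.98136329650879 0.008759998633364654 1.802
Tz [0.405 0.329 0.363 0.341 0.293 0.319 0.285 0.335 0.322 0.339] mean [-0.25  -0.436  0.333  1.331 -0.42   4.931  0.261]
```

Request:
{"method": "send_rows", "body": {
  "targets": [
    {"dx":0.0002,"dy":0,"dz":0,"roll":-0.1,"grip":1},
    {"dx":0,"dy":0,"dz":0,"roll":-0.1,"grip":1}
  ]
}}

```text
t: 11.1
tcp_pos: [0.507, 0.0134, 0.1722]
tcp_rot: [-3.141, 0.0, 1.162]
ft_force: [1.3, -0.9, 4.7]
width: 0.0086
gripper_force: 42.1
```

```bash
python3 st.py
```

```text
11.55 psi 1.1606 p [0.5071 0.0134 0.1721] 41.94373548030853 0.00857757404494357 2.007
Tz [0.454 0.401 0.385 0.329 0.349 0.353 0.354 0.381 0.373 0.336] mean [-0.286 -0.291  0.371  0.804 -0.74   4.403  0.274]
```

Torque has risen about 0.12 N m above free, so the bolt is snug. I'll let go, rise and look.

Request:
{"method": "send_rows", "body": {
  "targets": [
    {"dx":0,"dy":0,"dz":0,"roll":0,"grip":0.6},
    {"dx":0,"dy":0,"dz":0,"roll":0,"grip":0},
    {"dx":0,"dy":0,"dz":0,"roll":0,"grip":-0.3},
    {"dx":0,"dy":0,"dz":0,"roll":0,"grip":-0.3},
    {"dx":0,"dy":0,"dz":0.03,"roll":0,"grip":-0.3},
    {"dx":0,"dy":0,"dz":0.03,"roll":0,"grip":-0.3},
    {"dx":0,"dy":0,"dz":0.03,"roll":0,"grip":-0.3},
    {"dx":0,"dy":0,"dz":0,"roll":0,"grip":-0.3}
  ]
}}

```text
t: 12.35
tcp_pos: [0.5081, 0.0134, 0.2661]
tcp_rot: [3.137, -0.002, 1.159]
ft_force: [0.4, -0.5, -0.1]
width: 0.0554
gripper_force: 0.0
```

```bash
cat > fold.py <<'E'
from h import *
s=bot.state(); print(s['t'],s['tcp_pos'].round(4),s['tcp_rot'].round(3),s['qpos'].round(2))
_,d=bot.capture('wrist'); im=_
q=cloud('wrist',d,d>0)
q=q[np.hypot(q[:,0]-.507,q[:,1]-.0135)<.085]
for a,b in((.155,.17),(.17,.185),(.185,.2),(.2,.212),(.212,.23)):
    p=q[(q[:,2]>a)&(q[:,2]<b)]
    p=p[np.hypot(p[:,0]-.507,p[:,1]-.0135)<.025]
    if len(p)>10:
        c,sz,an=cv2.minAreaRect(p[:,:2].astype(np.float32)*1000); print((a,b),len(p),np.round(c,1),np.round(sz,1),round(an,1),p[:,2].max().round(4))
cv2.imwrite('pics/f.png',cv2.resize(im[:,:,::-1],(800,600)))
E
python3 fold.py
```

```text
12.35 [0.5081 0.0134 0.2661] [ 3.137e+00 -2.000e-03  1.159e+00] [ 0.03 -0.    0.15  1.72  0.    2.01]
(0.155, 0.17) 45 [510.2  17.6] [ 7.6 16.2] 19.1 0.1699
(0.17, 0.185) 57 [510.2  14.9] [ 7.5 20.7] 8.8 0.185
(0.185, 0.2) 62 [510.5  16.4] [ 6.7 17.9] 11.5 0.1999
(0.2, 0.212) 144 [506.4  13.5] [21.9  9. ] 74.0 0.212
(0.212, 0.23) 269 [506.5  13.4] [21.1  8.7] 73.0 0.2145
```

View pics/f.png

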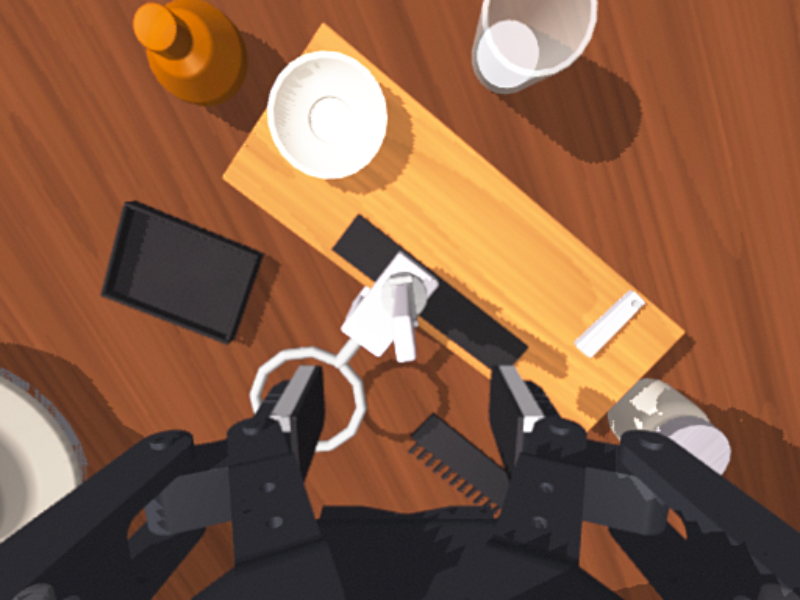

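The lever at (403,335) still stands upright. Its width lies along 73.5°, so it folds along −16.5° or 163.5°. I'll lower the fully open fingers astride it and nudge gently to learn which way.

Request:
{"method": "send_rows", "body": {
  "targets": [
    {"dx":-0.0015,"dy":0,"dz":0,"roll":0.12,"grip":-1},
    {"dx":0,"dy":0,"dz":0,"roll":0,"grip":-1},
    {"dx":0,"dy":0,"dz":-0.03,"roll":0,"grip":-1},
    {"dx":0,"dy":0,"dz":-0.03,"roll":0,"grip":-1},
    {"dx":0,"dy":0,"dz":-0.03,"roll":0,"grip":-1},
    {"dx":0.0144,"dy":-0.0042,"dz":0,"roll":0,"grip":-1},
    {"dx":0.0144,"dy":-0.0042,"dz":0,"roll":0,"grip":-1},
    {"dx":0,"dy":0,"dz":0,"roll":0,"grip":-1}
  ]
}}

```text
t: 13.2
tcp_pos: [0.5348, 0.0046, 0.1707]
tcp_rot: [-3.14, 0.001, 1.276]
ft_force: [-0.6, -0.3, -0.4]
width: 0.0856
gripper_force: 0.0
```

Request:
{"method": "send_rows", "body": {
  "targets": [
    {"dx":0.003,"dy":-0.0009,"dz":0,"roll":0,"grip":-1},
    {"dx":0.003,"dy":-0.0009,"dz":0,"roll":0,"grip":-1}
  ]
}}

```text
t: 13.4
tcp_pos: [0.5402, 0.0032, 0.1721]
tcp_rot: [-3.141, 0.0, 1.278]
ft_force: [-0.3, 0.3, 0.2]
width: 0.0852
gripper_force: 0.0
```

Request:
{"method": "send_rows", "body": {
  "targets": [
    {"dx":0.002,"dy":-0.0006,"dz":0,"roll":0,"grip":-1}
  ]
}}

```text
t: 13.5
tcp_pos: [0.5424, 0.0026, 0.1723]
tcp_rot: [3.141, -0.0, 1.278]
ft_force: [0.1, -0.3, 0.6]
width: 0.0854
gripper_force: 0.0
```

Request:
{"method": "send_rows", "body": {
  "targets": [
    {"dx":0.002,"dy":-0.0006,"dz":0,"roll":0,"grip":-1}
  ]
}}

```text
t: 13.6
tcp_pos: [0.5444, 0.002, 0.1723]
tcp_rot: [-3.142, -0.0, 1.279]
ft_force: [-1.2, 0.6, 1.3]
width: 0.0855
gripper_force: 0.9
```

Contact is starting.

Request:
{"method": "send_rows", "body": {
  "targets": [
    {"dx":0.002,"dy":-0.0006,"dz":0,"roll":0,"grip":-1}
  ]
}}

```text
t: 13.7
tcp_pos: [0.5461, 0.0014, 0.1723]
tcp_rot: [-3.141, -0.0, 1.279]
ft_force: [-4.1, 2.1, 2.4]
width: 0.085
gripper_force: 2.2
```

Request:
{"method": "send_rows", "body": {
  "targets": [
    {"dx":0.001,"dy":-0.0003,"dz":0,"roll":0,"grip":-1}
  ]
}}

```text
t: 13.8
tcp_pos: [0.5471, 0.0012, 0.1723]
tcp_rot: [-3.141, -0.0, 1.279]
ft_force: [-4.0, 1.2, 3.0]
width: 0.0855
gripper_force: 2.3
```

Request:
{"method": "send_rows", "body": {
  "targets": [
    {"dx":0.003,"dy":-0.0009,"dz":0,"roll":0,"grip":-1},
    {"dx":0.002,"dy":-0.0006,"dz":0,"roll":0,"grip":-1}
  ]
}}

```text
t: 14.0
tcp_pos: [0.5524, -0.0004, 0.1723]
tcp_rot: [-3.141, -0.0, 1.279]
ft_force: [-3.7, 1.6, 1.6]
width: 0.0855
gripper_force: 2.4
```

It holds a steady 4 N, so the lever is folding toward −16.5°. I'll follow the arc.

Request:
{"method": "send_rows", "body": {
  "targets": [
    {"dx":0.008,"dy":-0.0024,"dz":-0.002,"roll":0,"grip":-1},
    {"dx":0.008,"dy":-0.0024,"dz":-0.004,"roll":0,"grip":-1},
    {"dx":0.007,"dy":-0.002,"dz":-0.005,"roll":0,"grip":-1},
    {"dx":0.006,"dy":-0.0018,"dz":-0.006,"roll":0,"grip":-1},
    {"dx":0.005,"dy":-0.0015,"dz":-0.007,"roll":0,"grip":-1},
    {"dx":0,"dy":0,"dz":0,"roll":0,"grip":-1}
  ]
}}

```text
t: 14.6
tcp_pos: [0.587, -0.0108, 0.1474]
tcp_rot: [-3.141, 0.0, 1.279]
ft_force: [-0.5, 1.1, 1.5]
width: 0.0854
gripper_force: 0.8
```

```bash
cat > lv.py <<'E'
from h import *
s=bot.state(); print(s['t'],s['tcp_pos'].round(4),s['ft_force'].round(1))
im,d=bot.capture('wrist'); q=cloud('wrist',d,d>0)
u=np.array([.959,-.284]); r=q[:,:2]-[.5065,.0135]; a=r@u; b=r@[.284,.959]
for lo in range(0,95,8):
    m=(a*1000>lo)&(a*1000<lo+8)&(abs(b)<.009)&(q[:,2]>.125)&(q[:,2]<.23)
    if m.sum()>3: print(lo+4,m.sum(),np.percentile(q[m,2],[10,50,90]).round(4))
cv2.imwrite('pics/g.png',cv2.resize(im[:,:,::-1],(800,600)))
E
python3 lv.py
```

```text
14.6 [ 0.587  -0.0108  0.1474] [-0.5  1.1  1.5]
4 418 [0.1458 0.1469 0.1478]
12 647 [0.1321 0.1502 0.2181]
20 2186 [0.1541 0.2164 0.2221]
28 1825 [0.1764 0.2129 0.2148]
36 344 [0.1985 0.2126 0.2183]
44 1928 [0.162  0.182  0.2276]
52 506 [0.1635 0.1649 0.1662]
60 527 [0.1666 0.1679 0.1692]
68 579 [0.1662 0.1698 0.1709]
```

View pics/g.png

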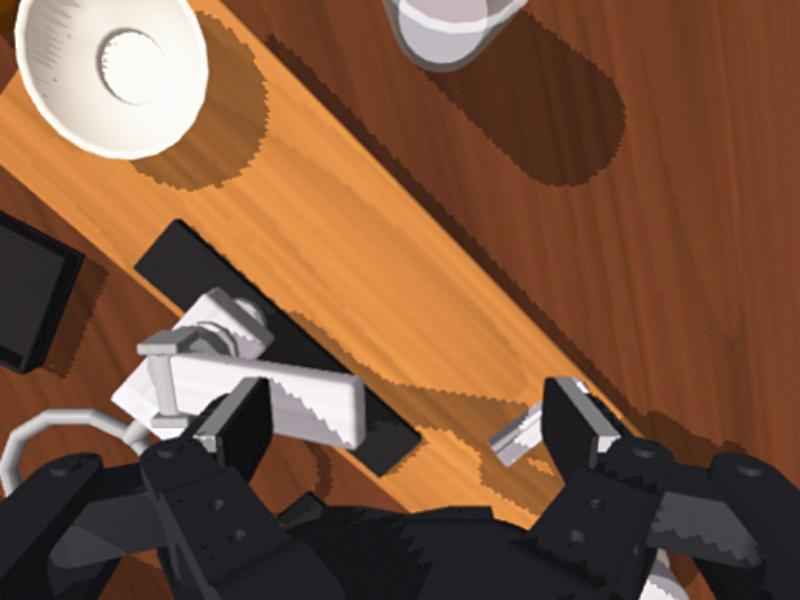

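The lever from (170,380) to (350,410) is about 70° folded. The left finger rests on it and nothing lies beneath the right one, so I'll press down until the stop.

Request:
{"method": "send_rows", "body": {
  "targets": [
    {"dx":0.002,"dy":-0.0006,"dz":-0.004,"roll":0,"grip":-1},
    {"dx":0.002,"dy":-0.0006,"dz":-0.004,"roll":0,"grip":-1},
    {"dx":0,"dy":0,"dz":-0.003,"roll":0,"grip":-1}
  ]
}}

```text
t: 14.95
tcp_pos: [0.5907, -0.0118, 0.1371]
tcp_rot: [3.141, -0.0, 1.279]
ft_force: [1.5, -0.7, 4.4]
width: 0.0854
gripper_force: 2.3
```

Request:
{"method": "send_rows", "body": {
  "targets": [
    {"dx":0,"dy":0,"dz":-0.002,"roll":0,"grip":-1},
    {"dx":0,"dy":0,"dz":-0.002,"roll":0,"grip":-1}
  ]
}}

```text
t: 15.15
tcp_pos: [0.5909, -0.0119, 0.1334]
tcp_rot: [3.14, -0.0, 1.279]
ft_force: [3.3, -0.2, 5.5]
width: 0.0853
gripper_force: 2.4
```

Request:
{"method": "send_rows", "body": {
  "targets": [
    {"dx":0,"dy":0,"dz":-0.0015,"roll":0,"grip":-1}
  ]
}}

```text
t: 15.25
tcp_pos: [0.5909, -0.0119, 0.1319]
tcp_rot: [3.14, -0.0, 1.279]
ft_force: [3.2, -0.9, 6.9]
width: 0.0855
gripper_force: 3.5
```

Request:
{"method": "send_rows", "body": {
  "targets": [
    {"dx":0,"dy":0,"dz":-0.0015,"roll":0,"grip":-1}
  ]
}}

```text
t: 15.35
tcp_pos: [0.5916, -0.012, 0.1313]
tcp_rot: [3.138, -0.001, 1.279]
ft_force: [5.0, -2.1, 13.2]
width: 0.0857
gripper_force: 7.1
```

Request:
{"method": "send_rows", "body": {
  "targets": [
    {"dx":0,"dy":0,"dz":-0.0015,"roll":0,"grip":-1},
    {"dx":0,"dy":0,"dz":0,"roll":0,"grip":-1}
  ]
}}

```text
t: 15.55
tcp_pos: [0.5921, -0.012, 0.131]
tcp_rot: [3.136, -0.001, 1.279]
ft_force: [4.5, -2.3, 15.4]
width: 0.0856
gripper_force: 7.7
```

```bash
python3 lv.py
```

```text
15.55 [ 0.5921 -0.012   0.131 ] [ 4.5 -2.3 15.4]
4 625 [0.1439 0.1453 0.1466]
12 556 [0.1435 0.1442 0.145 ]
20 1080 [0.1439 0.1996 0.2029]
28 2825 [0.1878 0.1986 0.215 ]
36 1322 [0.1598 0.1954 0.1969]
44 1400 [0.1476 0.1664 0.1999]
52 864 [0.1434 0.1445 0.2113]
60 531 [0.1431 0.1439 0.1446]
68 524 [0.1432 0.1439 0.1446]
76 271 [0.1413 0.1435 0.1443]
```

The lever is level (0.144 at both ends) and on its stop. Retreating and checking.

Request:
{"method": "send_rows", "body": {
  "targets": [
    {"dx":0,"dy":0,"dz":0.01,"roll":0,"grip":-1},
    {"dx":0,"dy":0,"dz":0.03,"roll":0,"grip":-1},
    {"dx":0,"dy":0,"dz":0.03,"roll":0,"grip":-1},
    {"dx":0,"dy":0,"dz":0.03,"roll":0,"grip":-1},
    {"dx":0,"dy":0,"dz":0.03,"roll":0,"grip":-1},
    {"dx":0,"dy":0,"dz":0,"roll":0,"grip":-1}
  ]
}}

```text
t: 16.2
tcp_pos: [0.591, -0.0118, 0.2626]
tcp_rot: [3.137, -0.001, 1.279]
ft_force: [0.8, -0.1, 0.2]
width: 0.0856
gripper_force: 0.0
```

```bash
python3 lv.py
```

```text
16.2 [ 0.591  -0.0118  0.2626] [ 0.8 -0.1  0.2]
4 174 [0.142  0.1432 0.1447]
12 161 [0.1416 0.1424 0.1432]
20 159 [0.1414 0.1423 0.1432]
28 160 [0.1414 0.1422 0.1432]
36 164 [0.1414 0.1422 0.143 ]
44 163 [0.1414 0.1422 0.1432]
52 159 [0.1414 0.1422 0.143 ]
60 159 [0.1414 0.1421 0.1429]
68 169 [0.1412 0.1421 0.1428]
76 57 [0.1383 0.1413 0.1422]
```

View pics/g.png

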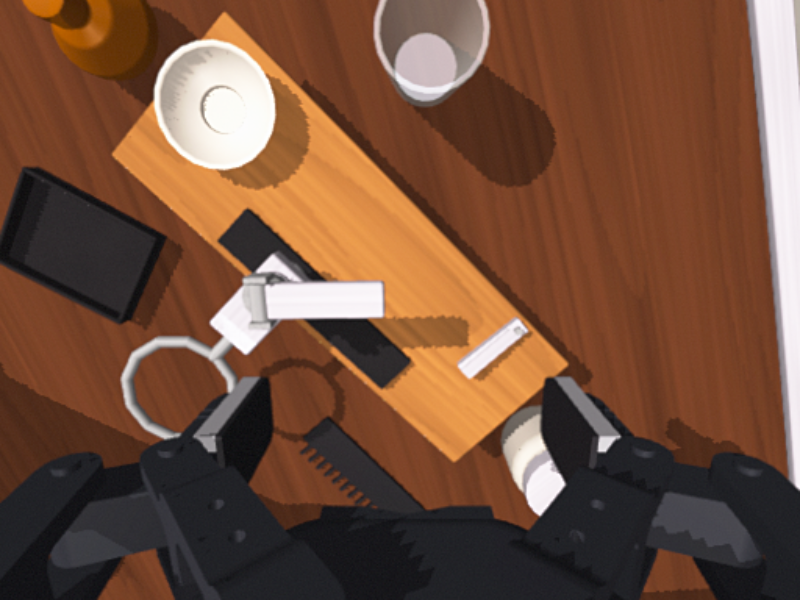

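The lever lies flat from (255,300) to (383,300), level to within 0.2 mm along its bar. The fingers are clear and nothing else has moved.

```bash
python3 -c "
from workcell import bot
print(bot.close_job())"
```

```text
the job is handed in; nothing more can be done
None
```

The job is handed in: I screwed the lever bolt in about 2.1 rad clockwise until the turning torque was roughly 0.12 N m above free, then folded the lever flat to its stop and let go, with nothing else on the vanity seen to move.

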